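Eject a cast tile from a spring mould onto the drying board

TASK

Stand the spring mould, with its cast tile still inside, squarely over the sheet of paper at the empty place on the drying board and let go of it. Then press its plunger firmly all the way down to its stop, without ramming it, so that the stuck tile is driven out and drops flat on the paper. Finally lift the mould straight off, leaving the tile lying square on the middle of the paper, and stand the mould upright back on the cork mat, without disturbing the finished tiles, the cup or the bowl.

Things in the scene. Friction and masses are not known exactly. Their poses are not given: they have to be found in the camera images.
- barrel (a point): Spring mould, loose, white plastic, 0.3 kg: a square barrel 54 x 54 mm, open below, on four corner feet (64 mm over their outsides), plunger on top. This point is on its axis at the gripping height, 52 mm above the feet's undersides (barrel walls: 20 to 66 mm above them). z up, x and y square to the barrel's faces. Once the tile is out, lift straight up 15 mm or more to clear it.
- mould: The same mould; origin at the middle of its feet's undersides, axes as for the barrel point.
- head_top (a point): Centre of the top of the plunger's round wooden head (38 mm across, 8 mm thick), on the mould's axis; with the plunger up it lies 99 mm above the feet's undersides.
- plunger (a joint): Plunger, m: 0 up, grows as the head is pushed down; springs back. Spring 3 N at first, under 10 N at the end. After 2 mm it meets the clamped tile, which adds an unknown 3 to 8 N until it slides free some 8 mm further. The hard stop, an adjustable collar hidden inside, lies anywhere from 13 to 24 mm down and must be felt: the push stays under 14 N before it. Push it with 15 to 25 N; over 35 N is ramming.
- tile_mid (a point): Centre of the cast tile, a plaster slab 36 x 36 x 12 mm, 30 g. At the start it is clamped by two sprung rubber pads inside the barrel, out of sight, centre 32 mm above the feet's undersides, same yaw as the mould. z is its thickness, x and y its edges.
- place (a point): Centre of the empty place on the drying board: a 68 mm square sheet of paper lying on the board's top; this point is at the height of the board's top (12 mm above the table), x and y along the sheet's edges and the board's.
- board: Drying board, a fixed wooden slab 250 (x) x 110 (y) x 12 mm; origin at the middle of its underside on the table. Three places in a row along its x, 78 mm apart: two hold finished tiles, one the sheet of paper.
- mat: Cork mat, fixed, 240 (x) x 190 (y) x 4 mm; origin at the middle of its underside on the table. The mould stands on it at the start and must stand on it at the end.
- tile_a_mid (a point): Centre of a finished tile (36 x 36 x 12 mm) lying loose on the board: to be left alone.
- tile_b_mid (a point): Centre of the other finished tile, likewise.
- cup: Dark plastic cup, 72 mm across, 88 mm high, origin under its middle: a bystander.
- bowl: White bowl, 130 mm across, 50 mm high, origin under its middle: a bystander.
Things that resemble listed ones, but are neither listed nor needed, are in the scene too. Of the things that look like the mould, the smallest one is meant.

How it is judged:
By the outcome, as a careful person would: the job done as asked, in the order asked, and still so for the second after the job is handed in, with the robot touching nothing.
It also fails if it takes over 72 s, if anything falls off the work surface, if the arm or the gripper's body presses on something with over 40 N, if the wrist force passes 120 N, or if a joint passes its speed limit or range.

ROBOT

A 6-joint arm with a two-finger parallel gripper is mounted at the origin on the work surface. World frame = base frame: x ahead of the robot, y to its left, z up, the work surface at z = 0. Lengths are in m, angles in rad, forces in N, time in s.
With the tool pointing down it reaches from about 0.3 to 0.775 m from the base axis. Payload 14.6 kg.
Tool frame: the origin (TCP) lies at the centre of the arm's flange, where the gripper is bolted on; the fingertips stand 199 mm ahead of it and the grasp point (between the pads) lies ctrl.tcp_to_grasp ahead of it (ctrl.tcp_to_grasp is the distance from the TCP to the grasp point, in m); z points along the fingers, y is the line along which they close (so a half turn about z gives the same grasp; the last joint's range is limited). The gripper opens to 94 mm and grips with 3 to 60 N. Pads are 16 mm wide; open, the fingers measure 119 mm over their backs; the gripper's body (75 mm by 177 mm) begins 78 mm behind the grasp point.
Start: joints at [1.072, 0.3, 1.521, -0, 1.321, -0.067], TCP at [0.23, 0.5, 0.405] pointing down, gripper open.
Joint ranges: [-3.03, 3.03], [-0.79, 2.21], [0.23, 2.52], [-1.04, 4.18], [0, 3.07], [-2.55, 2.55]. Speed limits (rad/s): [2.22, 2.22, 2.57, 3.14, 3.14, 3.14].

INTERFACE

Orientations are given as [roll, pitch, yaw] about the fixed x, y, z axes, in that order (R = Rz(yaw) Ry(pitch) Rx(roll)).
In Python, from station import ctrl gives the robot as it stands. The module is installed in compiled form; this text tells all that it offers.
- The arm moves only by the shell command python3 -m jog 'ROWS' [OPENING] [FORCE]. ROWS is JSON, a list of rows, each a list of 6 numbers: the shift along the tool's x, y, z in cm, then the turn, a rotation vector about the tool's x, y, z in rad. In form: [[tx, ty, tz, ax, ay, az], ...]. A call has 1 to 8 rows; each row is the pose to reach, as a shift and turn from the pose commanded when the call began, along the tool's axes at that moment; what a row does not reach only later rows make up. A row lasts 1/10 s, in which the tool goes at most 50 mm and 8.59 degrees, less where a joint would pass 70% of its speed; a pose out of reach is approached as far as the arm can. A call with a gripper value outside its range is refused whole. OPENING is the opening in per cent of the stroke, from 0 (shut) to 100 (fully open), set as the call begins (- or left out, the last holds). The fingers move at their own pace and stop on an object; FORCE is the grip in N (left out, the last holds). Time passes only in rows, so rows that repeat a pose let the fingers close. It gives the time, the measured TCP pose, the force, the opening and the grip force at its end, in the units of the state.
- ctrl.get_obs(): the state, without advancing time (a new reading comes with each control period).
- ctrl.camera(name): name is "scene" or "side" or "wrist"; returns a dict with "img" (420x560x3 uint8, blue, green, red), "intrinsics" (3x3 intrinsics, pixels), "k1" (the pictures are not rectified: a ray, as slopes to the right and down, at radius r is drawn at 1 + k1 r^2 times it, then the intrinsics apply), "R" (3x3) and "t" (3): a world point X has camera coordinates R X + t. Camera axes: x right, y down, z forward; pixel columns grow to the right and rows downward; lengths in m; the calibration is good to about 2 mm. A picture is of the moment at which its call begins. There is no depth.
- ctrl.hand_in(): hands the job in; it is judged then, once.
The state is a dict: "time_s": time; "qpos": joint angles; "joint_vel": joint speeds; "tau": joint torques, N m; "ee_pos": TCP position; "eef_rot": TCP orientation; "force": force on the tool from outside, world axes, zero at the start; "moment": the same for the moment, N m; "grip_width": finger opening in m; "grip_force": force on a finger pad.
Only numpy, scipy, OpenCV 4.12 (cv2) and the standard library are available. Lean on these libraries where they do the work, as an engineer would, in place of code of your own. Each camera call takes 0.05 s, during which the arm holds its last target. There are 200 camera calls.

## Working session

There is one attempt and no reset: what is moved stays moved. The work goes in short steps, Python scripts to look and compute and a shell command to move; the robot and the scene stay as the last step left them, time stands still between calls to the robot, and variables do not carry over. Pictures are saved under pics/ and viewed, at most 10 in all, crops included, and the job is handed in when it is done.

```bash
mkdir -p pics; cat > h.py <<'E'
import numpy as np, cv2
from station import ctrl
def cam(n,save=None):
    c=ctrl.camera(n)
    if save: cv2.imwrite('pics/'+save,c['img'])
    return c
def ray(c,u,v):
    K=np.array(c['intrinsics']);k=c['k1']
    d=np.array([(u-K[0,2])/K[0,0],(v-K[1,2])/K[1,1]]);p=d.copy()
    for _ in range(30): p=d/(1+k*(p@p))
    R=np.array(c['R']);t=np.array(c['t'])
    w=R.T@np.array([p[0],p[1],1.]);return -R.T@t,w/np.linalg.norm(w)
def onz(c,u,v,z):
    o,w=ray(c,u,v);return o+w*(z-o[2])/w[2]
def proj(c,X):
    K=np.array(c['intrinsics']);q=np.array(c['R'])@np.array(X)+np.array(c['t']);p=q[:2]/q[2]
    p=p*(1+c['k1']*(p@p));return K[0,0]*p[0]+K[0,2],K[1,1]*p[1]+K[1,2]
def tri(rs):
    A=np.zeros((3,3));b=np.zeros(3)
    for o,w in rs:
        P=np.eye(3)-np.outer(w,w);A+=P;b+=P@o
    return np.linalg.solve(A,b)
E
python3 - <<'E'
from h import *
for n in('scene','side','wrist'): 
    c=cam(n,n+'0.png');print(n,np.round(-np.array(c['R']).T@c['t'],3))
o=ctrl.get_obs();print(o['ee_pos'],o['eef_rot'],o['time_s'],ctrl.tcp_to_grasp,o['force'])
E
```

```text
scene [1.159 0.301 0.648]
side [0.368 0.528 0.786]
wrist [0.166 0.531 0.384]
[0.2301718 0.4994919 0.4042217] [-3.14072330e+00 -5.10677810e-05  2.70980315e+00] 0.15 0.1804 [-0.42848351  0.81635333 -0.26477968]
```

View pics/scene0.png

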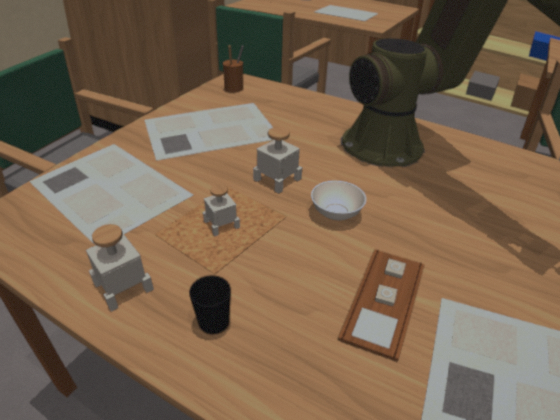

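View pics/side0.png

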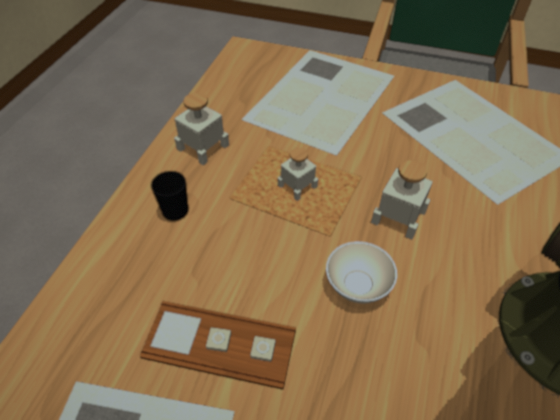

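The scene view shows the small mould on the cork mat at (220,208), the paper at (375,328), cup at (212,305) and bowl at (338,203). The side view shows the mould at (298,175), paper at (175,333), finished tiles at (218,338) and (263,347), cup at (172,196) and bowl at (361,275).

```bash
python3 - <<'E'
from h import *
S=cam('side');C=cam('scene')
for n,c,(x0,y0,x1,y1) in(('side',S,(140,300,215,365)),('scene',C,(340,300,410,355))):
    im=c['img'][y0:y1,x0:x1];hsv=cv2.cvtColor(im,cv2.COLOR_BGR2HSV)
    m=((hsv[...,1]<60)&(hsv[...,2]>120)).astype(np.uint8)
    cs,_=cv2.findContours(m,0,1);k=max(cs,key=cv2.contourArea);ap=cv2.approxPolyDP(k,0.06*cv2.arcLength(k,True),True)[:,0]+[x0,y0]
    W=np.array([onz(c,u,v,.012) for u,v in ap]);print(n,ap.tolist(),np.round(W,4)[:,:2].tolist(),W.mean(0).round(4))
    e=np.roll(W,-1,0)-W;print('yaw',np.degrees(np.arctan2(e[:,1],e[:,0])).round(1))
for n,p in(('tileA',(218,338)),('tileB',(263,347)),('cupbase',(174,212)),('bowl',(360,285))): print(n,onz(S,*p,.02).round(3))
print('mat',[onz(S,*p,.004).round(3)[:2].tolist() for p in((280,145),(359,178),(332,227),(233,198))])
# head ellipse
P=[]
for n,c,(x0,y0,x1,y1) in(('side',S,(285,146,313,166)),('scene',C,(208,180,232,200))):
    pass
a=cv2.resize(S['img'][140:210,260:340],(400,350)[0:2],interpolation=2);b=cv2.resize(C['img'][175:245,180:260],(400,350),interpolation=2)
cv2.imwrite('pics/crop.png',np.hstack([a,b]))
print(tri([ray(S,299,153),ray(C,220,188)]).round(4))
E
```

```text
side [[165, 311], [151, 345], [188, 353], [200, 319]] [[0.6955, 0.1931], [0.6883, 0.2595], [0.6218, 0.2522], [0.629, 0.1874]] [0.6586 0.2231 0.012 ]
yaw [  96.2 -173.7  -83.7    4.9]
scene [[362, 308], [352, 335], [389, 347], [397, 320]] [[0.6292, 0.1877], [0.6951, 0.1958], [0.6857, 0.262], [0.6223, 0.2547]] [0.6581 0.225  0.012 ]
yaw [   7.    98.1 -173.4  -84.1]
tileA [0.582 0.214 0.02 ]
tileB [0.503 0.205 0.02 ]
cupbase [ 0.781 -0.018  0.02 ]
bowl [0.374 0.033 0.02 ]
mat [[0.642, -0.303], [0.436, -0.254], [0.459, -0.097], [0.685, -0.107]]
[ 0.5608 -0.1825  0.1056]
```

View pics/crop.png

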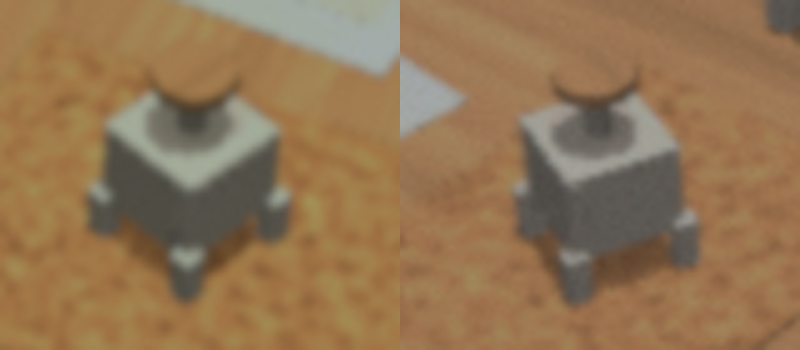

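Crop (5x): the side view shows the mould's top corners at left (105,122), right (280,130), front (190,190). The scene view shows left (522,120), front (575,183), right (678,148).

```bash
cat >> h.py <<'E'
from scipy.spatial.transform import Rotation as Ro
def plan(grasp,yaw,rot=None):
    """grasp xyz, tool down with tool-y axis direction yaw (mod pi). prints shift cm, turn"""
    o=ctrl.get_obs();R0=Ro.from_euler('xyz',o['eef_rot']);best=None
    for k in (-2,-1,0,1,2):
        a=yaw+k*np.pi/2
        R=Ro.from_euler('xyz',[np.pi,0,a]);rv=(R0.inv()*R).as_rotvec()
        d=R0.inv().apply(np.array(grasp)-[0,0,-ctrl.tcp_to_grasp]-o['ee_pos'])*100
        print(k,d.round(2),rv.round(3),'q6',round(o['qpos'][5],3))
E
python3 - <<'E'
from h import *
S=cam('side');C=cam('scene')
s=[onz(S,260+a/5,140+b/5,.07)[:2] for a,b in((105,122),(190,190),(280,130))]
c=[onz(C,180+(a-400)/5,175+b/5,.07)[:2] for a,b in((522,120),(575,183),(678,148))]
for w in(s,c):
    w=np.array(w);print(w.round(4).tolist(),((w[0]+w[2])/2).round(4),[np.degrees(np.arctan2(*(w[i+1]-w[i])[::-1])).round(1) for i in(0,1)],[np.linalg.norm(w[i+1]-w[i]).round(4) for i in (0,1)])
plan([.560,-.18,.25],np.radians(40))
E
```

```text
[[0.5972, -0.1753], [0.5509, -0.148], [0.525, -0.1943]] [ 0.5611 -0.1848] [np.float64(149.4), np.float64(-119.3)] [np.float64(0.0537), np.float64(0.053)]
[[0.5747, -0.2168], [0.5982, -0.17], [0.5548, -0.1467]] [ 0.5648 -0.1817] [np.float64(63.4), np.float64(151.7)] [np.float64(0.0524), np.float64(0.0492)]
-2 [-58.39 -47.91  -2.58] [-0.   -0.   -1.13] q6 -0.067
-1 [-58.39 -47.91  -2.58] [-0.    -0.    -2.701] q6 -0.067
0 [-58.39 -47.91  -2.58] [-0.     0.     2.012] q6 -0.067
1 [-58.39 -47.91  -2.58] [-0.     0.     0.441] q6 -0.067
2 [-58.39 -47.91  -2.58] [-0.   -0.   -1.13] q6 -0.067
```

```bash
python3 -m jog '[[-58,-48,0,0,0,1.65],[-58,-48,0,0,0,1.65],[-58,-48,0,0,0,1.65],[-58,-48,0,0,0,1.65],[-58,-48,0,0,0,1.65],[-58,-48,0,0,0,1.65],[-58,-48,0,0,0,1.65],[-58,-48,0,0,0,1.65]]' 100; python3 -c "
from h import *
plan([.562,-.183,.25],1.056)"
```

```text
time_s: 1.15
ee_pos: [0.4036, 0.137, 0.4049]
eef_rot: [3.141, -0.0, 1.504]
force: [1.0, 0.6, 0.3]
grip_width: 0.0939
grip_force: 0.0
-2 [-30.86  17.95  -2.54] [ 1.000e-03  1.000e-03 -2.694e+00] q6 0.308
-1 [-30.86  17.95  -2.54] [ 0.000e+00 -1.000e-03  2.019e+00] q6 0.308
0 [-30.86  17.95  -2.54] [ 0.001 -0.     0.448] q6 0.308
1 [-30.86  17.95  -2.54] [ 1.000e-03  0.000e+00 -1.123e+00] q6 0.308
2 [-30.86  17.95  -2.54] [ 1.000e-03  1.000e-03 -2.694e+00] q6 0.308
```

```bash
python3 -m jog '[[-31,18,-2,0,0,0.45],[-31,18,-2,0,0,0.45],[-31,18,-2,0,0,0.45],[-31,18,-2,0,0,0.45],[-31,18,-2,0,0,0.45],[-31,18,-2,0,0,0.45],[-31,18,-2,0,0,0.45],[-31,18,-2,0,0,0.45]]' ; python3 -c "
from h import *
c=cam('wrist','w1.png')
print(proj(c,[.562,-.183,.07]),ctrl.get_obs()['joint_vel'])
plan([.562,-.183,.056],1.056)"
```

```text
time_s: 1.95
ee_pos: [0.565, -0.1855, 0.4239]
eef_rot: [-3.141, 0.001, 1.056]
force: [-0.5, 0.1, 0.2]
grip_width: 0.0944
grip_force: 0.0
(np.float64(271.8856621287843), np.float64(195.2455964859944)) [ 0.0582188  -0.05549073  0.07563396  0.00652918 -0.01408622  0.03860678]
-2 [-0.   -0.3  18.74] [-1.000e-03 -1.000e-03 -3.141e+00] q6 0.137
-1 [-0.   -0.3  18.74] [-0.000e+00  1.000e-03  1.572e+00] q6 0.137
0 [-0.   -0.3  18.74] [-0.001  0.     0.001] q6 0.137
1 [-0.   -0.3  18.74] [-1.00e-03 -0.00e+00 -1.57e+00] q6 0.137
2 [-0.   -0.3  18.74] [-1.000e-03 -1.000e-03 -3.141e+00] q6 0.137
```

View pics/w1.png

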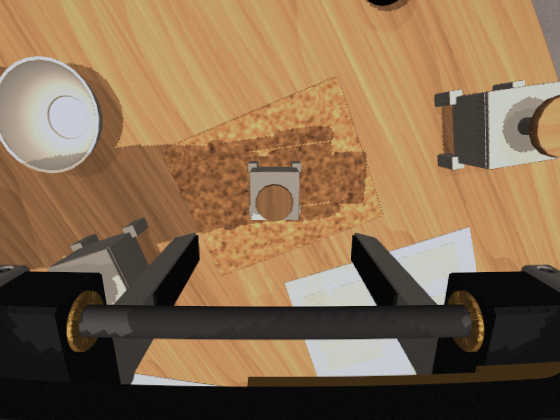

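Wrist view: the mould sits square to the image, with its head at (275,202) and its far top edge from (250,172) to (300,171). A bigger mould is at the lower left.

```bash
python3 - <<'E'
from h import *
c=cam('wrist');im=c['img']
h=cv2.cvtColor(im,cv2.COLOR_BGR2HSV)[160:225,240:312]
m=(h[...,1]<70).astype(np.uint8);cs,_=cv2.findContours(m,0,1);k=max(cs,key=cv2.contourArea)
x=np.where(m.sum(1)>0)[0]
for r in (12,14,16,18,20,25,30,55): 
    q=np.where(m[r])[0]; print(r+160,(q.min()+240,q.max()+240) if len(q) else None)
a,b=onz(c,250,175,.07),onz(c,300,175,.07)
print('edge',a,b,np.linalg.norm(b-a))
hd=onz(c,275,202,.103);print('head',hd)
S=cam('side');C=cam('scene')
print('big head',tri([ray(S,413,172),ray(C,278,133)]))
# edge angle fit: column-wise top boundary
t=np.array([(240+j,160+np.where(m[:,j])[0].min()) for j in range(14,56)]);t=t[(t[:,1]<180)];print(t[:,1])
E
```

```text
172 (np.int64(249), np.int64(300))
174 (np.int64(251), np.int64(299))
176 (np.int64(251), np.int64(299))
178 (np.int64(251), np.int64(299))
180 (np.int64(251), np.int64(299))
185 (np.int64(251), np.int64(299))
190 (np.int64(251), np.int64(299))
215 (np.int64(251), np.int64(298))
edge [ 0.55218478 -0.15083352  0.07      ] [ 0.59907354 -0.17733621  0.07      ] 0.053860454779423965
head [ 0.56483209 -0.18324515  0.103     ]
big head [ 0.33030289 -0.17304839  0.13436444]
[162 162 162 162 168 168 168 168 168 168 168 168 168 168 168 168 168 168
 168 168 168 168 168 168 168 168 168 168 168 168 168 168 168 168 168 168
 168 168 167 162 162 162]
```

```bash
python3 -m jog '[[0.2,-0.2,4,0,0,0],[0.2,-0.2,8,0,0,0],[0.2,-0.2,12,0,0,0],[0.2,-0.2,15,0,0,0],[0.2,-0.2,17,0,0,0],[0.2,-0.2,18.2,0,0,0],[0.2,-0.2,18.7,0,0,0],[0.2,-0.2,18.7,0,0,0]]' && python3 -m jog '[[0,0,0,0,0,0],[0,0,0,0,0,0],[0,0,0,0,0,0],[0,0,0,0,0,0],[0,0,0,0,0,0],[0,0,0,0,0,0]]' 0 20
```

```text
time_s: 2.95
ee_pos: [0.5634, -0.1782, 0.2381]
eef_rot: [3.141, -0.0, 1.06]
force: [0.2, -1.8, 0.4]
grip_width: 0.094
grip_force: 0.0
time_s: 3.55
ee_pos: [0.5635, -0.1789, 0.2379]
eef_rot: [3.141, -0.0, 1.06]
force: [2.2, -2.1, 0.7]
grip_width: 0.0539
grip_force: 20.0
```

```bash
python3 -m jog '[[0,0,-0.5,0,0,0],[0,0,-2,0,0,0],[0,0,-5,0,0,0],[0,0,-9,0,0,0],[0,0,-12,0,0,0],[0,0,-14,0,0,0],[0,0,-14,0,0,0],[0,0,-14,0,0,0]]';python3 -c "
from h import *
o=ctrl.get_obs();print(o['grip_width'],o['force'],o['ee_pos'])
plan([.67,.10,.20],1.681)"
```

```text
time_s: 4.35
ee_pos: [0.5631, -0.1786, 0.3773]
eef_rot: [-3.141, 0.0, 1.06]
force: [-0.1, 0.5, -5.3]
grip_width: 0.0538
grip_force: 20.0
0.05382190796421795 [-0.06219008  0.48221605 -5.27444379] [ 0.56307234 -0.17862268  0.37730159]
-2 [29.53 -4.3  -0.31] [-0.00e+00  1.00e-03  2.52e+00] q6 0.142
-1 [29.53 -4.3  -0.31] [-0.    0.    0.95] q6 0.142
0 [29.53 -4.3  -0.31] [-0.    -0.    -0.621] q6 0.142
1 [29.53 -4.3  -0.31] [-0.000e+00 -1.000e-03 -2.192e+00] q6 0.142
2 [29.53 -4.3  -0.31] [-0.00e+00  1.00e-03  2.52e+00] q6 0.142
```

```bash
python3 -m jog '[[3,-0.4,0,0,0,-0.08],[7,-1,0,0,0,-0.16],[11,-1.6,0,0,0,-0.25],[15,-2.2,0,0,0,-0.33],[19,-2.8,0,0,0,-0.42],[23,-3.4,0,0,0,-0.5],[26.5,-3.9,0,0,0,-0.58],[29.5,-4.3,0,0,0,-0.62]]'; python3 -m jog '[[0,0,0,0,0,0],[0,0,0,0,0,0]]'; python3 - <<'E'
from h import *
c=cam('wrist','w2.png');o=ctrl.get_obs();print(o['ee_pos'],o['eef_rot'])
im=c['img'];h=cv2.cvtColor(im,cv2.COLOR_BGR2HSV)
print([proj(c,[.6585+a*.034,.224+b*.034,.012]) for a,b in((1,1),(1,-1),(-1,-1),(-1,1))])
E
```

```text
time_s: 5.15
ee_pos: [0.6704, 0.1016, 0.3754]
eef_rot: [-3.138, -0.0, 1.684]
force: [1.0, -0.4, -3.1]
grip_width: 0.0542
grip_force: 20.0
time_s: 5.35
ee_pos: [0.6701, 0.1, 0.3755]
eef_rot: [-3.138, 0.0, 1.68]
force: [-0.2, -1.1, -4.3]
grip_width: 0.0536
grip_force: 20.0
[0.66999413 0.09916446 0.37606733] [-3.13900243e+00  1.76893306e-04  1.67918882e+00]
[(np.float64(314.1236811945013), np.float64(45.543639326938006)), (np.float64(305.5578948346057), np.float64(113.81613670027996)), (np.float64(241.72371920403853), np.float64(106.61108520258612)), (np.float64(247.60865869823044), np.float64(37.75841442122564))]
```

View pics/w2.png

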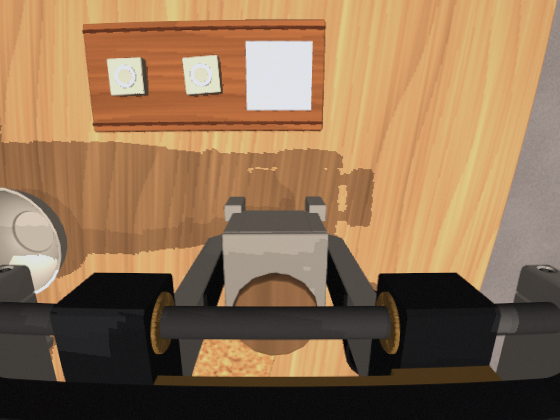

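Wrist view: the paper is square at (246–312, 41–110). The held mould's far top edge runs from (225,234) to (327,234), with its head around (277,312).

```bash
python3 - <<'E'
from h import *
c=cam('wrist');o=ctrl.get_obs();im=c['img'];h=cv2.cvtColor(im,cv2.COLOR_BGR2HSV)
m=((h[...,1]<45)&(h[...,2]>150)).astype(np.uint8);m[:, :230]=0;m[:30]=0;m[130:]=0;m[:,325:]=0
k=max(cv2.findContours(m,0,1)[0],key=cv2.contourArea);W=np.array([onz(c,*p,.012)[:2] for p in k[:,0]])
r=cv2.minAreaRect((W*1000).astype(np.float32));print('paper',r)
z=o['ee_pos'][2]-.1804-.0535+.066
T=Ro.from_euler('xyz',o['eef_rot'])
a,b=[T.inv().apply(onz(c,u,v,z)-o['ee_pos']) for u,v in((225,234),(327,234))];print('edge tool',a.round(4),b.round(4))
# head far rim & tip
g=(h[...,1]>80)
for u in(270,276,282):
    v=np.where(g[236:300,u])[0];print(u,236+v[:1]);
print(T.inv().apply(onz(c,276,236+np.where(g[236:300,276])[0][0],z+.033)-o['ee_pos']).round(4))
E
```

```text
paper ((659.619384765625, 224.78582763671875), (68.1250991821289, 68.05828857421875), 6.170046329498291)
edge tool [ 0.0218 -0.0243  0.1679] [0.0218 0.0267 0.1678]
270 [273]
276 [274]
282 [274]
[0.0164 0.0011 0.1349]
```

```bash
python3 -m jog '[[3,0.1,0,0,0,0],[6.5,0.1,0,0,0,0],[10,0.2,0,0,0,0],[12,0.25,2,0,0,0],[13,0.25,5,0,0,0],[13,0.25,8,0,0,0],[13,0.25,10,0,0,0],[13,0.25,10.5,0,0,0]]'; python3 -m jog '[[0,0,0,0,0,0],[0,0,0,0,0,0],[0,0,0,0,0,0]]'; python3 - <<'E'
from h import *
o=ctrl.get_obs();print(o['ee_pos'],o['eef_rot'],o['force'])
plan([.6585,.229,.0655],1.6785)
S=cam('side');C=cam('scene')
a=cv2.resize(S['img'][290:370,130:210],(400,400),interpolation=2);b=cv2.resize(C['img'][270:350,330:410],(400,400),interpolation=2)
cv2.imwrite('pics/crop2.png',np.hstack([a,b]))
E
```

```text
time_s: 6.25
ee_pos: [0.6581, 0.2279, 0.2697]
eef_rot: [-3.137, 0.001, 1.678]
force: [-0.4, -0.8, -3.6]
grip_width: 0.0541
grip_force: 20.0
time_s: 6.55
ee_pos: [0.6586, 0.2289, 0.2743]
eef_rot: [3.139, -0.0, 1.679]
force: [0.7, -0.1, -4.1]
grip_width: 0.0539
grip_force: 20.0
[0.65864762 0.22888509 0.2742878 ] [ 3.13933824e+00 -3.67505420e-04  1.67942711e+00] [ 0.65658394 -0.13332953 -4.09022576]
-2 [ 0.01 -0.02  2.84] [ 1.000e-03  4.000e-03 -3.141e+00] q6 0.173
-1 [ 0.01 -0.02  2.84] [ 1.000e-03 -2.000e-03  1.572e+00] q6 0.173
0 [ 0.01 -0.02  2.84] [ 0.002 -0.     0.001] q6 0.173
1 [ 0.01 -0.02  2.84] [ 2.00e-03  1.00e-03 -1.57e+00] q6 0.173
2 [ 0.01 -0.02  2.84] [ 1.000e-03  4.000e-03 -3.141e+00] q6 0.173
```

View pics/crop2.png

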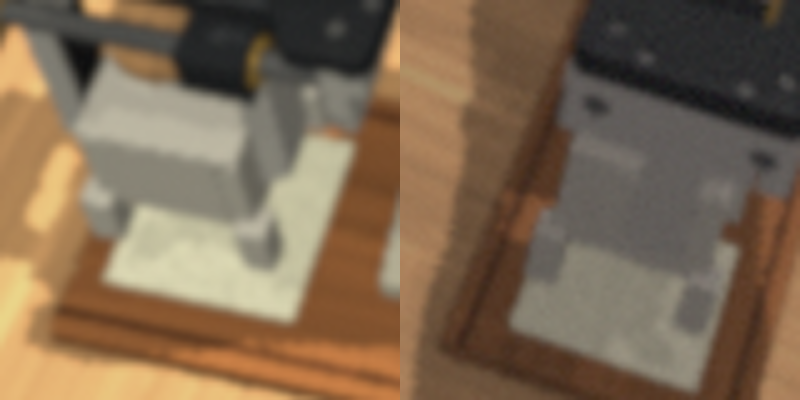

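The crops show the mould hovering over the paper. Its two nearest foot bottoms are at side (112,232) and (262,265), and scene (543,278) and (695,330).

```bash
python3 - <<'E'
from h import *
S=cam('side');C=cam('scene')
P=[tri([ray(S,130+a/5,290+b/5),ray(C,330+(d-400)/5,270+e/5)]) for a,b,d,e in((112,232,543,278),(262,265,695,330))]
print(np.round(P,4));m=(P[0]+P[1])/2;e=P[0]-P[1];e[2]=0;L=np.linalg.norm(e);e/=L
n=np.array([e[1],-e[0],0]); print('len',L,'yaw',np.degrees(np.arctan2(e[1],e[0])),'centre',(m+n*.029).round(4),(m-n*.029).round(4))
E
```

```text
[[ 0.6878  0.2235  0.0232]
 [ 0.6461  0.2431 -0.0046]]
len 0.046029374030660715 yaw -25.18220162640138 centre [0.6546 0.207  0.0093] [0.6793 0.2595 0.0093]
```

```bash
python3 - <<'E'
from h import *
S=cam('side');C=cam('scene')
print(tri([ray(S,130+112/5,290+232/5),ray(C,330+295/5,270+330/5)]).round(4))
z=.0404
L=onz(S,130+112/5,290+232/5,z);R=onz(S,130+262/5,290+265/5,z);A=onz(C,330+143/5,270+278/5,z);B=onz(C,330+295/5,270+330/5,z)
print(L,R,A,B)
y=np.radians(6.2);ex=np.array([np.cos(y),np.sin(y),0]);ey=np.array([-ex[1],ex[0],0]);q=.028
for p,a,b in((L,1,1),(R,-1,1),(A,1,-1),(B,1,1)): print((p-q*(a*ex+b*ey)).round(4))
E
```

```text
[0.683  0.2549 0.0374]
[0.68162483 0.25495063 0.0404    ] [0.62875797 0.24946354 0.0404    ] [0.69197667 0.20251558 0.0404    ] [0.6857916  0.25605521 0.0404    ]
[0.6568 0.2241 0.0404]
[0.6596 0.2247 0.0404]
[0.6611 0.2273 0.0404]
[0.661  0.2252 0.0404]
```

```bash
python3 -m jog '[[0,0,0.6,0.002,0,0],[0,0,1.3,0.002,0,0],[0,0,1.9,0.002,0,0],[0,0,2.3,0.002,0,0],[0,0,2.5,0.002,0,0],[0,0,2.65,0.002,0,0],[0,0,2.7,0.002,0,0],[0,0,2.7,0.002,0,0]]'; python3 -m jog '[[0,0,0.05,0,0,0],[0,0,0.1,0,0,0],[0,0,0.1,0,0,0]]'
```

```text
time_s: 7.65
ee_pos: [0.6584, 0.2291, 0.246]
eef_rot: [-3.14, -0.0, 1.68]
force: [-1.3, -1.0, -1.4]
grip_width: 0.0538
grip_force: 20.0
time_s: 7.95
ee_pos: [0.6584, 0.2292, 0.246]
eef_rot: [-3.14, -0.0, 1.68]
force: [-6.6, -1.7, 7.0]
grip_width: 0.0538
grip_force: 20.0
```

```bash
python3 -m jog '[[0,0,0,0,0,0],[0,0,0,0,0,0],[0,0,0,0,0,0],[0,0,0,0,0,0],[0,0,0,0,0,0]]' 85; python3 -m jog '[[0,0,-0.8,0,0,0],[0,0,-3,0,0,0],[0,0,-6,0,0,0],[0,0,-8.5,0,0,0],[-0.3,0,-10,0,0,0],[-0.5,0,-10,0,0,0]]';  python3 -m jog '[[0,0,0,0,0,0],[0,0,0,0,0,0],[0,0,0,0,0,0],[0,0,0,0,0,0],[0,0,0,0,0,0],[0,0,0,0,0,0],[0,0,0,0,0,0]]' 0; python3 - <<'E'
from h import *
o=ctrl.get_obs();print(o['ee_pos'],o['force'])
S=cam('side');C=cam('scene')
a=cv2.resize(S['img'][285:365,130:210],(400,400),interpolation=2);b=cv2.resize(C['img'][270:350,330:410],(400,400),interpolation=2)
cv2.imwrite('pics/crop3.png',np.hstack([a,b]))
E
```

```text
time_s: 8.45
ee_pos: [0.6584, 0.2291, 0.2446]
eef_rot: [-3.14, -0.0, 1.68]
force: [0.0, 0.1, 0.4]
grip_width: 0.0799
grip_force: 0.0
time_s: 9.05
ee_pos: [0.6593, 0.2239, 0.3472]
eef_rot: [3.14, -0.001, 1.68]
force: [0.4, 0.2, 0.2]
grip_width: 0.0798
grip_force: 0.0
time_s: 9.75
ee_pos: [0.6592, 0.2242, 0.3446]
eef_rot: [-3.14, 0.0, 1.68]
force: [-0.7, 0.7, 0.3]
grip_width: 0.0274
grip_force: 0.0
[0.65916899 0.224165   0.34460094] [-0.66271483  0.7291767   0.25180557]
```

View pics/crop3.png

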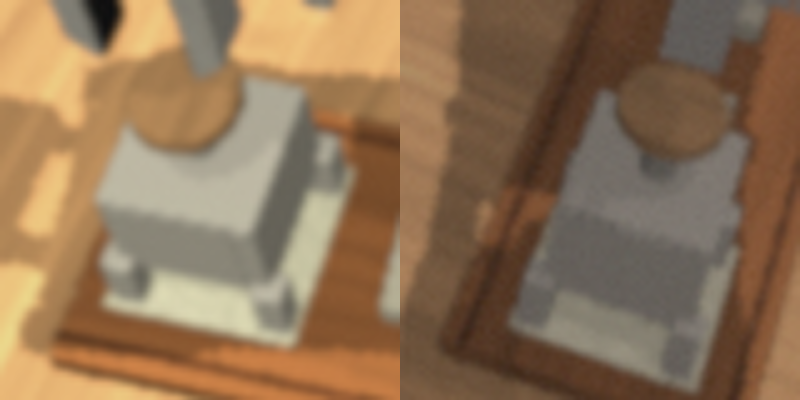

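The mould stands free on the paper. Its top corners are at side left (98,200), front (242,233) and right (308,95), and scene left (555,207), front (712,248) and right (748,140).

```bash
python3 - <<'E'
from h import *
S=cam('side');C=cam('scene');z=.078
s=np.array([onz(S,130+a/5,285+b/5,z)[:2] for a,b in((98,200),(242,233),(308,95))])
c=np.array([onz(C,330+(a-400)/5,270+b/5,z)[:2] for a,b in((555,207),(712,248),(748,140))])
for w in(s,c): print(((w[0]+w[2])/2).round(4),[np.degrees(np.arctan2(*(w[i+1]-w[i])[::-1])).round(1) for i in(0,1)],[np.linalg.norm(w[i+1]-w[i]).round(4) for i in(0,1)])
print(ctrl.get_obs()['grip_width'])
E
```

```text
[0.6555 0.2241] [np.float64(-174.8), np.float64(-88.6)] [np.float64(0.0496), np.float64(0.0522)]
[0.661  0.2243] [np.float64(101.6), np.float64(-174.7)] [np.float64(0.0528), np.float64(0.0511)]
0.011265074658287563
```

```bash
python3 -m jog '[[0,0,0.7,0,0,0],[0,0,1.6,0,0,0],[0,0,2.4,0,0,0],[0,0,2.9,0,0,0],[0,0,3.1,0,0,0],[0,0,3.2,0,0,0]]';  python3 -m jog '[[0,0,0.1,0,0,0],[0,0,0.2,0,0,0],[0,0,0.3,0,0,0],[0,0,0.4,0,0,0],[0,0,0.5,0,0,0],[0,0,0.6,0,0,0],[0,0,0.7,0,0,0],[0,0,0.8,0,0,0]]'; python3 -m jog '[[0,0,0.1,0,0,0],[0,0,0.2,0,0,0],[0,0,0.3,0,0,0],[0,0,0.4,0,0,0],[0,0,0.4,0,0,0]]'
```

```text
time_s: 10.55
ee_pos: [0.6591, 0.2241, 0.3124]
eef_rot: [-3.139, 0.0, 1.68]
force: [-0.4, 0.3, 0.0]
grip_width: 0.0005
grip_force: 0.0
time_s: 11.35
ee_pos: [0.6591, 0.2241, 0.3057]
eef_rot: [-3.141, -0.0, 1.68]
force: [-2.8, -0.7, 8.7]
grip_width: 0.0007
grip_force: 4.3
time_s: 11.85
ee_pos: [0.6591, 0.2241, 0.3013]
eef_rot: [-3.14, -0.0, 1.68]
force: [-1.2, -0.4, 4.3]
grip_width: 0.0006
grip_force: 2.4
```

```bash
python3 -m jog '[[0,0,0.1,0,0,0],[0,0,0.2,0,0,0],[0,0,0.3,0,0,0],[0,0,0.35,0,0,0],[0,0,0.4,0,0,0],[0,0,0.45,0,0,0],[0,0,0.5,0,0,0],[0,0,0.5,0,0,0]]'
```

```text
time_s: 12.65
ee_pos: [0.6591, 0.2241, 0.2963]
eef_rot: [-3.141, -0.0, 1.68]
force: [-1.4, -0.5, 5.9]
grip_width: 0.0008
grip_force: 3.0
```

```bash
python3 -m jog '[[0,0,0.05,0,0,0],[0,0,0.1,0,0,0],[0,0,0.15,0,0,0],[0,0,0.15,0,0,0]]'
```

```text
time_s: 13.05
ee_pos: [0.6591, 0.2241, 0.2948]
eef_rot: [-3.141, -0.0, 1.68]
force: [-1.4, -0.9, 6.0]
grip_width: 0.0007
grip_force: 3.2
```

```bash
python3 -m jog '[[0,0,0.05,0,0,0],[0,0,0.1,0,0,0],[0,0,0.15,0,0,0],[0,0,0.15,0,0,0]]'
```

```text
time_s: 13.45
ee_pos: [0.6591, 0.2242, 0.2934]
eef_rot: [-3.141, -0.0, 1.68]
force: [-1.6, -0.2, 7.5]
grip_width: 0.0005
grip_force: 3.4
```

```bash
python3 -m jog '[[0,0,0.05,0,0,0],[0,0,0.1,0,0,0],[0,0,0.15,0,0,0],[0,0,0.15,0,0,0]]'
```

```text
time_s: 13.85
ee_pos: [0.6591, 0.2242, 0.2926]
eef_rot: [-3.141, -0.0, 1.68]
force: [-3.2, -1.2, 10.8]
grip_width: 0.0007
grip_force: 5.5
```

```bash
python3 -m jog '[[0,0,0.05,0,0,0],[0,0,0.05,0,0,0],[0,0,0.05,0,0,0]]'; python3 -m jog '[[0,0,0.03,0,0,0],[0,0,0.06,0,0,0],[0,0,0.06,0,0,0]]'
```

```text
time_s: 14.15
ee_pos: [0.6591, 0.2242, 0.2926]
eef_rot: [3.142, -0.0, 1.68]
force: [-4.4, -1.8, 13.9]
grip_width: 0.0004
grip_force: 7.0
time_s: 14.45
ee_pos: [0.6591, 0.2242, 0.2926]
eef_rot: [3.141, -0.0, 1.68]
force: [-5.6, -1.3, 17.9]
grip_width: 0.0003
grip_force: 8.8
```

```bash
python3 -m jog '[[0,0,0.03,0,0,0],[0,0,0.05,0,0,0],[0,0,0.05,0,0,0],[0,0,0.05,0,0,0]]'; python3 -m jog '[[0,0,-0.2,0,0,0],[0,0,-0.5,0,0,0],[0,0,-1,0,0,0],[0,0,-1.5,0,0,0],[0,0,-2.2,0,0,0],[0,0,-3.5,0,0,0],[0,0,-5.5,0,0,0],[0,0,-5.5,0,0,0]]'; python3 -m jog '[[0,0,0,0,0,0],[0,0,0,0,0,0],[0,0,0,0,0,0],[0,0,0,0,0,0],[0,0,0,0,0,0],[0,0,0,0,0,0],[0,0,0,0,0,0]]' 85;python3 - <<'E'
from h import *
o=ctrl.get_obs();print(o['ee_pos'],o['force'],o['grip_width'])
S=cam('side');C=cam('scene')
a=cv2.resize(S['img'][285:365,130:210],(400,400),interpolation=2);b=cv2.resize(C['img'][270:350,330:410],(400,400),interpolation=2)
cv2.imwrite('pics/crop4.png',np.hstack([a,b]))
E
```

```text
time_s: 14.85
ee_pos: [0.6591, 0.2242, 0.2925]
eef_rot: [3.141, -0.0, 1.68]
force: [-7.7, -1.4, 20.2]
grip_width: 0.0005
grip_force: 10.3
time_s: 15.65
ee_pos: [0.6593, 0.2242, 0.3478]
eef_rot: [3.139, -0.001, 1.68]
force: [1.7, -0.5, 0.2]
grip_width: 0.0006
grip_force: 0.0
time_s: 16.35
ee_pos: [0.6592, 0.2241, 0.3445]
eef_rot: [-3.139, 0.0, 1.68]
force: [0.1, -0.8, 0.0]
grip_width: 0.053
grip_force: 0.0
[0.65916632 0.2241466  0.34449102] [ 0.08170708 -0.79235206  0.04347056] 0.05300604634546846
```

View pics/crop4.png

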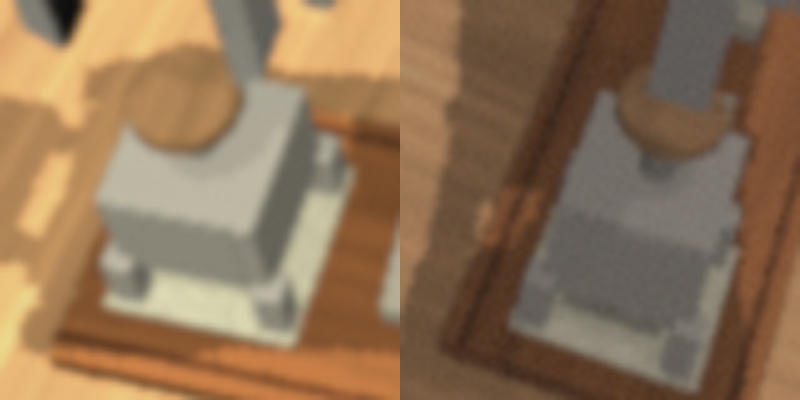

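The mould has not moved and its plunger has sprung back (head at side (187,103)). Now I'll regrasp it.

```bash
python3 -m jog '[[0,-0.08,0,0,0,0],[0,-0.08,0,0,0,0],[0,-0.08,1,0,0,0],[0,-0.08,4,0,0,0],[0,-0.08,7,0,0,0],[0,-0.08,9,0,0,0],[0,-0.08,9.8,0,0,0],[0,-0.08,9.8,0,0,0]]'; python3 -m jog '[[0,0,0,0,0,0],[0,0,0,0,0,0],[0,0,0,0,0,0],[0,0,0,0,0,0],[0,0,0,0,0,0],[0,0,0,0,0,0]]' 0 15
```

```text
time_s: 17.25
ee_pos: [0.658, 0.224, 0.2453]
eef_rot: [-3.138, 0.0, 1.68]
force: [-0.6, -0.1, 0.4]
grip_width: 0.08
grip_force: 0.0
time_s: 17.85
ee_pos: [0.6583, 0.2241, 0.2474]
eef_rot: [-3.141, -0.0, 1.68]
force: [0.5, -0.7, 5.6]
grip_width: 0.054
grip_force: 15.0
```

```bash
python3 -m jog '[[0,0,-0.3,0,0,0],[0,0,-1,0,0,0],[0,0,-2,0,0,0],[0,0,-3.5,0,0,0],[0,0,-6,0,0,0],[0,0,-9,0,0,0],[0,0,-12,0,0,0],[0,0,-13,0,0,0]]'; python3 -m jog '[[-3,0,0,0,0,0],[-7,0,0,0,0,0],[-11,0,0,0,0,0],[-13,0,0,0,0,0],[-13,0,0,0,0,0],[-13,0,0,0,0,0]]'; python3 - <<'E'
from h import *
o=ctrl.get_obs();print(o['ee_pos'],o['force'],o['grip_width'])
c=cam('wrist','w3.png')
im=c['img'];h=cv2.cvtColor(im,cv2.COLOR_BGR2HSV)
print([np.round(proj(c,[.659,.2245,z])).tolist() for z in(.012,.024)])
E
```

```text
time_s: 18.65
ee_pos: [0.6583, 0.224, 0.3814]
eef_rot: [3.138, -0.001, 1.68]
force: [1.6, -0.3, -3.7]
grip_width: 0.0541
grip_force: 15.0
time_s: 19.25
ee_pos: [0.6726, 0.0952, 0.3764]
eef_rot: [-3.139, -0.0, 1.679]
force: [0.1, 0.1, -4.0]
grip_width: 0.0537
grip_force: 15.0
[0.67255323 0.09516115 0.37635249] [ 0.13368674  0.1387681  -4.01390526] 0.05367796786397548
[[276.0, 71.0], [276.0, 69.0]]
```

View pics/w3.png

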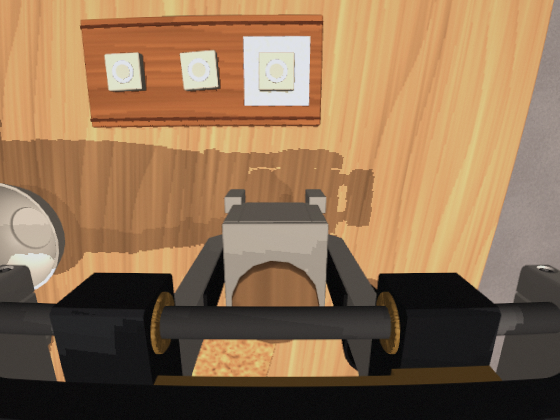

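The wrist view shows the tile at (276,71), square in the middle of the paper (244–310, 37–105). The neighbouring tiles are untouched. Next, the mould goes back to the mat.

```bash
python3 -m jog '[[-3,1,0,0,0,0.08],[-7,2.5,0,0,0,0.16],[-11,4,0,0,0,0.25],[-15,5.5,0,0,0,0.33],[-19,7,0,0,0,0.42],[-22,8,0,0,0,0.5],[-24,8.5,0,0,0,0.58],[-25,8.5,0,0,0,0.62]]'; python3 -m jog '[[0,0,0,0,0,0],[0,0,0,0,0,0]]'; python3 -c "
from h import *
print(ctrl.get_obs()['ee_pos'])
plan([.560,-.183,.0585],1.056)"
```

```text
time_s: 20.1
ee_pos: [0.7849, -0.1447, 0.3751]
eef_rot: [-3.139, 0.002, 1.057]
force: [-0.6, -0.2, -2.8]
grip_width: 0.0536
grip_force: 15.0
time_s: 20.3
ee_pos: [0.7843, -0.1427, 0.3764]
eef_rot: [-3.14, 0.001, 1.063]
force: [0.3, 0.2, -3.6]
grip_width: 0.0539
grip_force: 15.0
[ 0.78429604 -0.14271804  0.37643411]
-2 [-14.41 -17.61  13.8 ] [-1.000e-03 -3.000e-03 -3.135e+00] q6 0.282
-1 [-14.41 -17.61  13.8 ] [-1.000e-03  2.000e-03  1.578e+00] q6 0.282
0 [-14.41 -17.61  13.8 ] [-0.002  0.001  0.007] q6 0.282
1 [-14.41 -17.61  13.8 ] [-2.000e-03 -1.000e-03 -1.564e+00] q6 0.282
2 [-14.41 -17.61  13.8 ] [-1.000e-03 -3.000e-03 -3.135e+00] q6 0.282
```

```bash
python3 -m jog '[[-2.4,-3,0,0,0,0],[-5.3,-6.5,0,0,0,0],[-8.2,-10,0,0,0,0],[-11,-13.5,0,0,0,0],[-13.4,-16.4,2,0,0,0],[-14.4,-17.6,5,0,0,0],[-14.4,-17.6,8,0,0,0],[-14.4,-17.6,10,0,0,0]]'; python3 -m jog '[[0,0,0.5,0,0,0],[0,0,1,0,0,0],[0,0,1,0,0,0]]'; python3 -c "
from h import *
print(ctrl.get_obs()['ee_pos'])
plan([.560,-.183,.0585],1.056)"
```

```text
time_s: 21.1
ee_pos: [0.5592, -0.1825, 0.2761]
eef_rot: [-3.14, 0.001, 1.063]
force: [0.4, -0.3, -3.2]
grip_width: 0.0541
grip_force: 15.0
time_s: 21.4
ee_pos: [0.5603, -0.1834, 0.2675]
eef_rot: [-3.141, 0.001, 1.061]
force: [0.6, 0.3, -3.5]
grip_width: 0.0542
grip_force: 15.0
[ 0.56028848 -0.18342871  0.26745581]
-2 [ 0.03 -0.04  2.86] [-2.000e-03 -1.000e-03 -3.137e+00] q6 0.132
-1 [ 0.03 -0.04  2.86] [0.000e+00 1.000e-03 1.576e+00] q6 0.132
0 [ 0.03 -0.04  2.86] [-0.001  0.001  0.005] q6 0.132
1 [ 0.03 -0.04  2.86] [-1.000e-03  0.000e+00 -1.566e+00] q6 0.132
2 [ 0.03 -0.04  2.86] [-2.000e-03 -1.000e-03 -3.137e+00] q6 0.132
```

```bash
python3 -m jog '[[0,0,0.6,0,0,0],[0,0,1.3,0,0,0],[0,0,1.9,0,0,0],[0,0,2.3,0,0,0],[0,0,2.5,0,0,0],[0,0,2.6,0,0,0],[0,0,2.65,0,0,0],[0,0,2.65,0,0,0]]'; python3 -m jog '[[0,0,0.05,0,0,0],[0,0,0.1,0,0,0],[0,0,0.1,0,0,0]]'
```

```text
time_s: 22.2
ee_pos: [0.5601, -0.184, 0.2405]
eef_rot: [-3.14, 0.001, 1.06]
force: [0.2, -0.3, -3.4]
grip_width: 0.0542
grip_force: 15.0
time_s: 22.5
ee_pos: [0.5601, -0.184, 0.2394]
eef_rot: [-3.14, 0.001, 1.06]
force: [0.1, 0.1, -2.9]
grip_width: 0.0537
grip_force: 15.0
```

```bash
python3 -m jog '[[0,0,0.05,0,0,0],[0,0,0.1,0,0,0],[0,0,0.1,0,0,0]]'
```

```text
time_s: 22.8
ee_pos: [0.5601, -0.184, 0.2394]
eef_rot: [-3.14, 0.001, 1.06]
force: [-6.2, 0.8, 9.1]
grip_width: 0.0539
grip_force: 15.0
```

Contact. Release, retreat and check.

```bash
python3 -m jog '[[0,0,0,0,0,0],[0,0,0,0,0,0],[0,0,0,0,0,0],[0,0,0,0,0,0],[0,0,0,0,0,0]]' 90; python3 -m jog '[[0,0,-0.8,0,0,0],[0,0,-3,0,0,0],[0,0,-6,0,0,0],[0,0,-9,0,0,0],[0,0,-13,0,0,0],[0,0,-18,0,0,0],[0,0,-20,0,0,0],[0,0,-20,0,0,0]]'; python3 -m jog '[[0,0,0,0,0,0],[0,0,0,0,0,0],[0,0,0,0,0,0]]'; python3 -c "
from h import *
cam('side','s9.png')"
```

```text
time_s: 23.3
ee_pos: [0.5601, -0.184, 0.2383]
eef_rot: [-3.14, 0.001, 1.06]
force: [0.7, 0.8, 0.1]
grip_width: 0.0843
grip_force: 0.0
time_s: 24.1
ee_pos: [0.5602, -0.1838, 0.4425]
eef_rot: [3.137, 0.0, 1.06]
force: [0.5, -0.1, -0.7]
grip_width: 0.0846
grip_force: 0.0
time_s: 24.4
ee_pos: [0.5605, -0.184, 0.437]
eef_rot: [-3.138, 0.001, 1.06]
force: [-0.1, 0.5, -0.6]
grip_width: 0.0845
grip_force: 0.0
```

View pics/s9.png

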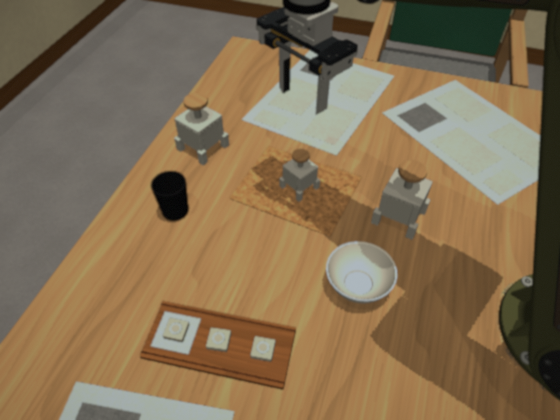

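The side view shows the mould upright on the mat at (299,175). The tile is in the middle of the paper at (176,328), and nothing else has been disturbed.

```bash
python3 -c "
from station import ctrl
print(ctrl.hand_in())"
```

```text
the job is handed in; nothing more can be done
None
```

The job is handed in: the plunger was pressed to its stop at about 20 N, the tile lies square on the middle of the paper, and the mould stands upright back on the cork mat with everything else undisturbed.

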